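# Tighten the lamp clamp on a culture-rack beam

## Task

Take the larger T-handled hex key from its stand and set it into the recessed cap screw of the steel clamp that holds the lamp bar on the green rack beam, feeling gently for the hexagon until the key is fully home. Only then turn the screw clockwise with the key until it comes up against its stop, do not force it, and let go, leaving the key standing upright and fully home in the screw. Leave everything else where it is.

Things in the scene. Friction and masses are not known exactly. Their poses are not given: they have to be found in the camera images.
- screw (a joint): how far the cap screw has been turned clockwise (seen from above), rad: starts between 0 and 0.2 (loose; it can back off to -1.2), comes up hard against its stop at 1.0 (tight). It turns on the spot, neither rising nor sinking, against about 0.25 N m of friction. The hexagon's own angle is random and NOT told by this or any other reading: feel for it (it repeats every 60 degrees)
- socket (a point): centre of the mouth of the cap screw's hexagon socket, on its vertical axis, 89 mm above the table; frame as the clamp's, not the hexagon's. Socket 19.8 mm across flats, 12 mm deep, flat bottom, sharp rim. The key drops in only within about 4 to 5 degrees of the hexagon's angle; else its bevelled end enters only 1 to 3 mm and stands on the rim
- clamp: fixed green rack beam 220 mm long (y), 50 mm wide (x), its top 55 mm above the table, with a steel clamp block over its middle, 80 mm (x) by 70 mm (y), top 95 mm above the table. Origin on the table under the screw's axis, z up. The screw's round 33 mm head lies in a round 36 mm bore of the block, its face 6 mm below the block's top
- key_grip (a point): centre of the handle of the larger T-handled hex key, the tool to use: black bar 90 mm (x, its length) by 20 mm (y) by 24 mm tall, z up. The tip is 107 mm straight below. The key stands loose in a 38 mm deep hole of an aluminium block 60 x 60 mm, 45 mm tall (tip 7 mm above the table), and lifts straight out
- key_tip (a point): centre of the flat end of the larger key's shank, axes as its handle's. The shank is a hexagon 19 mm across flats (one pair of flats faces +-x, along the handle), bevelled at the very end (0.6 mm) to 16.6 mm across flats. Fully home, this point lies 12 mm below socket
- spare_grip (a point): centre of the handle of the smaller T-handled hex key (10 mm across flats, black handle 66 x 14 x 20 mm, tip 90 mm below), which stands in a like stand; not to be used, leave alone
- jar_a: loose culture jar with a white lid, 68 mm in diameter, 85 mm tall, 0.35 kg; origin at the centre of its underside; a bystander, leave alone
- jar_b: loose culture jar with a white lid, 68 mm in diameter, 85 mm tall, 0.35 kg; origin at the centre of its underside; a bystander, leave alone
- jar_c: loose culture jar with a white lid, 68 mm in diameter, 85 mm tall, 0.35 kg; origin at the centre of its underside; a bystander, leave alone
- jar_d: loose culture jar with a white lid, 68 mm in diameter, 85 mm tall, 0.35 kg; origin at the centre of its underside; a bystander, leave alone
- mister: loose white bottle, 64 mm in diameter, 170 mm tall; origin at the centre of its underside; leave alone
- cap_screw: loose spare cap screw standing on its head, 33 mm in diameter, 55 mm tall; origin at the centre of its underside; leave alone
- spanner: loose spanner lying flat, 170 mm long; leave alone
- key: the larger hex key as a whole (about 0.3 kg); origin and axes as key_tip

How it is judged:
By the outcome, as a careful person would: the job done as asked, in the order asked, and still so for the second after the job is handed in, with the robot touching nothing.
It also fails if it takes over 72 s, if anything falls off the work surface, if the arm or the gripper's body presses on something with over 40 N, if the wrist force passes 120 N, or if a joint passes its speed limit or range.

## Robot

A 6-joint arm with a two-finger parallel gripper is mounted at the origin on the work surface. World frame = base frame: x ahead of the robot, y to its left, z up, the work surface at z = 0. Lengths are in mm, angles in rad, forces in N, time in s.
With the tool pointing down it reaches from about 350 to 1000 mm from the base axis. Payload 7.1 kg.
Tool frame: the origin (TCP) lies at the very end of the fingers, on their centre line; the grasp point (between the pads) lies 19 mm behind it; z points along the fingers, y is the line along which they close (so a half turn about z gives the same grasp; the last joint's range is limited). The gripper opens to 85 mm and grips with 20 to 120 N. Pads are 22 mm wide; open, the fingers measure 114 mm over their backs; the gripper's body (76 mm by 85 mm) begins 54 mm behind the grasp point. The pads swing forward as they close: fully open they stand 13 mm farther back than shut.
Start: joints at [-1.225, 0.423, 1.63, -0, 1.089, -0.019], TCP at [222.993, -583.848, 231.319] pointing down, gripper open.
Joint ranges: [-3, 3], [-0.9, 2.11], [0.09, 2.58], [-1.31, 4.45], [0.11, 2.69], [-2.54, 2.54]. Speed limits (rad/s): [2.39, 2.39, 3.01, 3.14, 3.14, 3.14].

## Interface

Orientations are given as a unit quaternion [x, y, z, w].
In Python, from rig import bot gives the robot as it stands. The module is installed in compiled form; this text tells all that it offers.
- The arm moves only by the tool apply_moves, never from a script. Its arguments are lists of equal length, an entry for each row: "linear": the shift along the world's x, y, z in mm, a list of three; "roll": the turn about the world's z in rad; "jaw": the opening, from -1 (shut) to 1 (fully open). A call has exactly 10 rows; each row is the pose to reach, as a shift and turn from the pose commanded when the call began; what a row does not reach only later rows make up. A row lasts 1/8 s, in which the tool goes at most 62.5 mm and 10.7 degrees, less where a joint would pass 70% of its speed; a pose out of reach is approached as far as the arm can. A call with a gripper value outside its range is refused whole. The fingers move at their own pace and stop on an object; the grip force is fixed at half the most. Time passes only in rows, so rows that repeat a pose let the fingers close, or fill a call up. It gives the time, the measured TCP pose, the force, the opening and the grip force at its end, in the units of the state.
- bot.observe(): the state, without advancing time (a new reading comes with each control period).
- bot.snapshot(name): name is "scene" or "top" or "wrist"; returns (picture, depth): 480x640x3 uint8, blue, green, red; 480x640 float32, mm along the optical axis (not along the pixel's ray), 0 where there is no reading.
- bot.get_calibration(name): a dict with "K" (3x3 intrinsics, pixels), "distortion" ([k1, k2, p1, p2, k3] as OpenCV has them; the pictures are not rectified), "pose" (4x4, takes a point from camera to world coordinates); the wrist camera has in their place "hand_eye" (4x4, takes a point from camera to tool coordinates, whose origin is the TCP and whose axes are the flange's). Camera axes: x right, y down, z forward; pixel columns grow to the right and rows downward; lengths in mm; the calibration is good to about 2 mm. A picture is of the moment at which its call begins: read the wrist's pose just before it. get_calibration takes no time and is no camera call.
- bot.close_job(): hands the job in; it is judged then, once.
The state is a dict: "time": time; "joint_pos": joint angles; "qd": joint speeds; "joint_efforts": joint torques, N m; "position": TCP position; "orientation": TCP orientation; "force": force on the tool from outside, world axes, zero at the start; "wrist_torque": the same for the moment, N m; "gripper_width": finger opening in mm; "finger_force": force on a finger pad.
Only numpy, scipy, OpenCV 4.12 (cv2) and the standard library are available. Lean on these libraries where they do the work, as an engineer would, in place of code of your own. Each camera call takes 0.05 s, during which the arm holds its last target. There are 200 camera calls.

## Working session

There is one attempt and no reset: what is moved stays moved. The work goes in short steps, Python scripts to look and compute and a tool call to move; the robot and the scene stay as the last step left them, time stands still between calls to the robot, and variables do not carry over. Pictures are saved under pics/ and viewed, at most 10 in all, crops included, and the job is handed in when it is done.

Besides the shell and the picture viewer there is one more tool, called in YAML: its name, and indented under it one key for each argument. apply_moves: Moves the arm, as the interface text tells. Its arguments: {"type":"object","properties":{"linear":{"type":"array"},"roll":{"type":"array"},"jaw":{"type":"array"}},"required":["linear","roll","jaw"]}

```bash
mkdir -p pics; python3 - <<'E'
from rig import bot
import cv2,numpy as np
s=bot.observe();print({k:np.round(v,3) for k,v in s.items()})
for n in("scene","top"):
    p,d=bot.snapshot(n);cv2.imwrite(f"pics/{n}0.png",p);np.save(f"{n}0.npy",d)
    c=bot.get_calibration(n);print(n,np.round(c["K"],1).tolist(),c["distortion"],np.round(c["pose"],3).tolist())
print(np.round(bot.get_calibration("wrist")["hand_eye"],3).tolist())
E
```

```text
{'time': np.float64(0.0), 'joint_pos': array([-1.225,  0.424,  1.631,  0.   ,  1.089, -0.019]), 'qd': array([-0.001,  0.001,  0.   , -0.   , -0.   , -0.001]), 'joint_efforts': array([-4.0000e-03, -5.5739e+01, -2.8174e+01, -0.0000e+00,  7.0000e-03,
        0.0000e+00]), 'position': array([ 222.829, -583.327,  230.543]), 'orientation': array([ 0.983,  0.181, -0.   , -0.001]), 'force': array([-0.188,  0.545,  0.22 ]), 'wrist_torque': array([ 0.012, -0.006, -0.023]), 'finger_force': np.float64(0.0), 'gripper_width': np.float64(85.149)}
scene [[568.1, 0.0, 320.8], [0.0, 568.1, 243.2], [0.0, 0.0, 1.0]] [-0.03359871  0.          0.          0.          0.        ] [[0.644, 0.463, -0.609, 1312.296], [0.765, -0.366, 0.53, -688.664], [0.022, -0.807, -0.59, 799.815], [0.0, 0.0, 0.0, 1.0]]
top [[569.4, 0.0, 313.9], [0.0, 569.4, 239.8], [0.0, 0.0, 1.0]] [0.06308466 0.         0.         0.         0.        ] [[-0.01, -0.998, 0.067, 471.313], [-1.0, 0.01, 0.002, -39.646], [-0.002, -0.067, -0.998, 1216.365], [0.0, 0.0, 0.0, 1.0]]
[[0.0, -0.959, -0.284, 72.054], [1.0, -0.0, 0.001, 0.207], [-0.001, -0.284, 0.959, -143.361], [0.0, 0.0, 0.0, 1.0]]
```

View pics/top0.png

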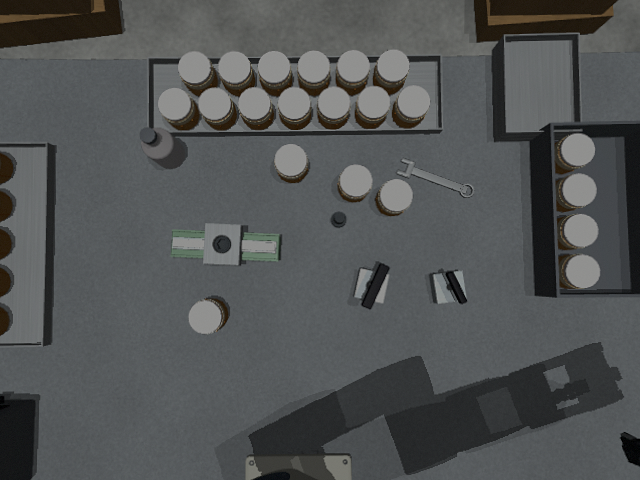

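View pics/scene0.png

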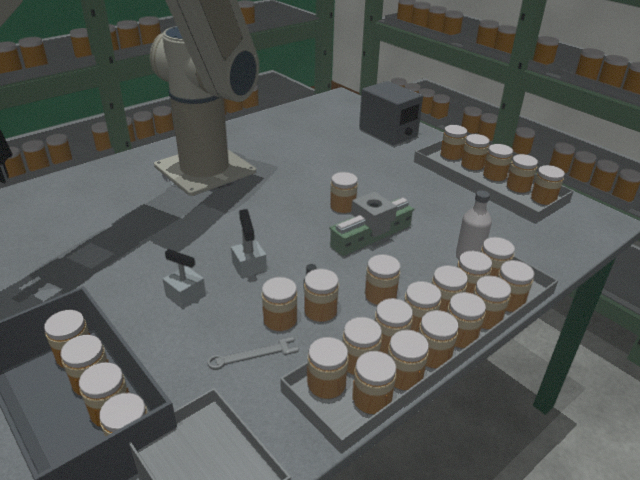

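Top view: the larger key's handle is at about (375,286), the spare at (456,288), the clamp bore at (222,244), and loose jars at (291,162), (355,182), (396,196) and (208,316). The scene view agrees: larger key at (247,225), clamp at (375,205).

```bash
cat >h.py <<'E'
from rig import bot
import cv2,numpy as np
from scipy.spatial.transform import Rotation as R
def campose(n,s=None):
    c=bot.get_calibration(n)
    if n!="wrist": return c,np.array(c["pose"])
    T=np.eye(4);T[:3,:3]=R.from_quat(s["orientation"]).as_matrix();T[:3,3]=s["position"]
    return c,T@np.array(c["hand_eye"])
def ray(n,uv,z,s=None,cp=None):
    c,P=cp or campose(n,s)
    q=cv2.undistortPoints(np.array(uv,float).reshape(-1,1,2),np.array(c["K"]),np.array(c["distortion"])).reshape(-1,2)
    d=np.c_[q,np.ones(len(q))]@P[:3,:3].T;o=P[:3,3]
    return (o+d*((z-o[2])/d[:,2])[:,None])
def yaw(s):
    m=R.from_quat(s["orientation"]).as_matrix();return np.arctan2(m[1,0],m[0,0])
E
python3 - <<'E'
from h import *
p=cv2.imread("pics/top0.png");g=p.max(2)
for nm,(x0,y0,x1,y1),th,z in(("key",(350,255,400,315),40,126),("spare",(430,262,480,310),40,109),("bore",(208,230,236,258),70,92)):
    m=(g[y0:y1,x0:x1]<th).astype(np.uint8)
    c=max(cv2.findContours(m,0,2)[0],key=cv2.contourArea)+[x0,y0]
    r=cv2.minAreaRect(c);b=cv2.boxPoints(r)
    w=ray("top",b,z);print(nm,np.round(r[0]),np.round(r[1]),np.round(ray("top",[r[0]],z)[0],1),np.round(w[:,:2],0).tolist())
print(np.round(ray("top",[[205,225],[243,225],[240,265],[204,264]],95),1))
print(np.round(ray("top",[[208,316],[158,145],[339,219],[291,162]],85),0))
E
```

```text
key [373. 285.] [13. 47.] [ 457.1 -150.4  126. ] [[423.0, -120.0], [503.0, -158.0], [492.0, -181.0], [412.0, -143.0]]
spare [454. 288.] [35. 12.] [ 451.  -306.7  109. ] [[476.0, -283.0], [486.0, -303.0], [426.0, -331.0], [416.0, -311.0]]
bore [222. 244.] [17. 17.] [541.7 144.9  92. ] [[559.0, 162.0], [558.0, 128.0], [525.0, 128.0], [525.0, 162.0]]
[[578.4 176.9  95. ]
 [577.7 102.   95. ]
 [498.8 108.   95. ]
 [501.5 178.6  95. ]]
[[399. 172.  85.]
 [741. 273.  85.]
 [589. -88.  85.]
 [705.   7.  85.]]
```

apply_moves:
  linear:
    - [30, 54, 0]
    - [60, 108, 0]
    - [90, 162, 0]
    - [118, 216, 0]
    - [146, 270, 0]
    - [174, 324, 0]
    - [204, 378, 0]
    - [234, 434, 0]
    - [234, 434, 0]
    - [234, 434, 0]
  roll: [0.18, 0.36, 0.54, 0.72, 0.9, 1.08, 1.26, 1.44, 1.62, 1.8]
  jaw: [1, 1, 1, 1, 1, 1, 1, 1, 1, 1]

```text
time: 1.35
position: [457.2, -148.5, 231.1]
orientation: [0.465, 0.885, -0.0, -0.0]
force: [0.4, -0.3, 0.4]
gripper_width: 85.3
finger_force: 0.0
```

apply_moves:
  linear:
    - [0, 0, 0]
    - [0, 0, 0]
    - [0, 0, 0]
    - [0, 0, 0]
    - [0, 0, 0]
    - [0, 0, 0]
    - [0, 0, 0]
    - [0, 0, 0]
    - [0, 0, 0]
    - [0, 0, 0]
  roll: [0.18, 0.36, 0.53, 0.53, 0.53, 0.53, 0.53, 0.53, 0.53, 0.53]
  jaw: [1, 1, 1, 1, 1, 1, 1, 1, 1, 1]

```text
time: 2.6
position: [457.0, -149.8, 231.3]
orientation: [0.222, 0.975, 0.0, 0.0]
force: [1.5, -0.2, -0.0]
gripper_width: 85.7
finger_force: 0.0
```

```bash
python3 - <<'E'
from h import *
import pickle
s=bot.observe();p,d=bot.snapshot("wrist");pickle.dump((s,p,d),open("k1.pkl","wb"));cv2.imwrite("pics/k1.png",p)
print(np.round(s["position"],1),yaw(s),np.round(s["joint_pos"],2),s["gripper_width"],s["time"]);c=bot.get_calibration("wrist");print(c["K"],c["distortion"])
E
```

```text
[ 457.  -149.8  231.3] 2.694672462416921 [-0.34  0.21  1.94  0.    0.99 -1.47] 85.66205552946194 2.6
[[418.96739411   0.         322.9962532 ]
 [  0.         418.96739411 240.64061072]
 [  0.           0.           1.        ]] [-0.03567536  0.          0.          0.          0.        ]
```

View pics/k1.png

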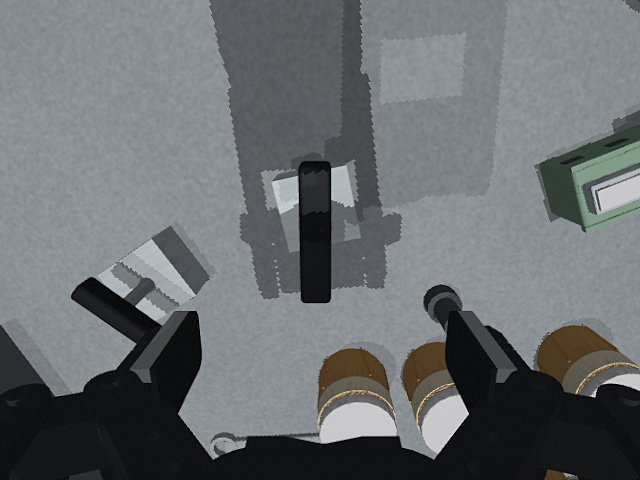

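The handle runs from about (315,165) to (316,302), slightly off image vertical. The stand is below it at (315,205), and the green beam is at the right edge. I'll use the depth image to isolate the top face.

```bash
cat >>h.py <<'E'
def cloud(d,s,n="wrist"):
    c,P=campose(n,s);v,u=np.mgrid[:480,:640]
    q=cv2.undistortPoints(np.stack([u,v],-1).reshape(-1,1,2).astype(float),np.array(c["K"]),np.array(c["distortion"])).reshape(-1,2)
    return ((np.c_[q,np.ones(len(q))]*d.reshape(-1,1))@P[:3,:3].T+P[:3,3]).reshape(480,640,3)
E
python3 - <<'E'
from h import *
import pickle
s,p,d=pickle.load(open("k1.pkl","rb"))
W=cloud(d,s);m=np.zeros((480,640),bool);m[150:310,285:345]=1
m&=(p.max(2)<60)&(d>0)
z=W[m][:,2];print(np.percentile(z,[5,25,50,75,95]))
t=m&(W[:,:,2]>np.median(z)-5)
c=max(cv2.findContours(t.astype(np.uint8),0,2)[0],key=cv2.contourArea)
r=cv2.minAreaRect(c);b=cv2.boxPoints(r);print(r)
w=ray("wrist",b,126,s);print(np.round(w,1),w.mean(0));e=[w[1]-w[0],w[2]-w[1]];
for x in e:print(np.linalg.norm(x),np.arctan2(x[1],x[0]))
# stand top check
x0=W[165:250,260:375].reshape(-1,3);k=abs(x0[:,2]-45)<6;print(k.sum(),cv2.minAreaRect(x0[k][:,:2].astype(np.float32)))
E
```

```text
[124.18924582 125.93197024 126.51880258 127.03221867 127.71603439]
((314.0, 232.5), (139.0, 32.0), 90.0)
[[ 408.9 -143.7  126. ]
 [ 417.  -126.7  126. ]
 [ 497.5 -164.8  126. ]
 [ 488.5 -183.5  126. ]] [ 452.9904275  -154.67757166  126.        ]
18.803539151575524 1.1237627594920587
89.01468892302196 -0.4421549572476883
3026 ((453.8707580566406, -154.8286590576172), (59.475990295410156, 60.3934440612793), 76.78971862792969)
```

apply_moves:
  linear:
    - [10, 40, 0]
    - [20, 80, 0]
    - [30, 120, 0]
    - [40, 160, 0]
    - [55, 200, 0]
    - [70, 240, 0]
    - [85, 295, -15]
    - [85, 295, -35]
    - [85, 295, -35]
    - [85, 295, -35]
  roll: [0, 0, 0, 0, 0, 0, 0, 0, 0, 0]
  jaw: [1, 1, 1, 1, 1, 1, 1, 1, 1, 1]

```text
time: 3.9
position: [542.1, 144.8, 196.8]
orientation: [0.222, 0.975, 0.0, 0.0]
force: [0.4, -0.1, -0.0]
gripper_width: 85.4
finger_force: 0.0
```

```bash
python3 - <<'E'
from h import *
import pickle
s=bot.observe();p,d=bot.snapshot("wrist");pickle.dump((s,p,d),open("c1.pkl","wb"));cv2.imwrite("pics/c1.png",p)
print(np.round(s["position"],1),yaw(s),np.round(s["qd"],3),s["time"])
E
```

```text
[542.1 144.8 196.8] 2.6942251070650935 [-0.009 -0.012 -0.005  0.001  0.     0.001] 3.9
```

View pics/c1.png

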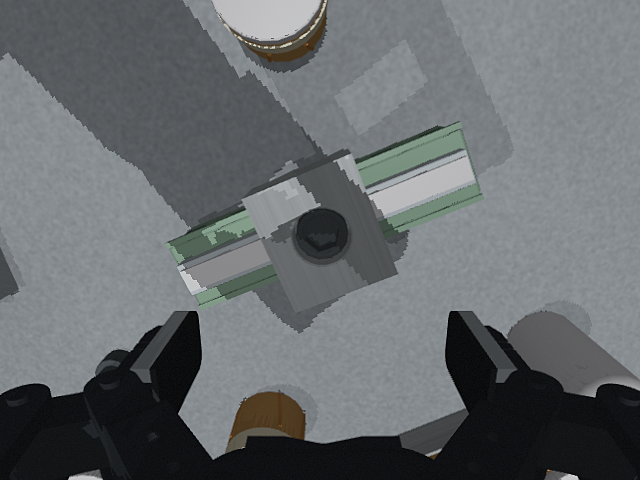

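The bore and screw head are at about (321,235) with the hexagon dimly visible at (322,238). I'll take a contrast-stretched crop and measure the head.

```bash
python3 - <<'E'
from h import *
import pickle
s,p,d=pickle.load(open("c1.pkl","rb"))
g=p.max(2);c=g[200:270,286:356].astype(float);c=np.clip((c-c.min())/60*255,0,255).astype(np.uint8)
cv2.imwrite("pics/c1z.png",cv2.resize(c,(560,560),interpolation=cv2.INTER_CUBIC))
W=cloud(d,s)[195:275,280:362].reshape(-1,3);
k=abs(W[:,2]-95)<2.5;r=cv2.minAreaRect(W[k][:,:2].astype(np.float32));print("block",r,np.median(W[k][:,2]))
k=abs(W[:,2]-89)<2.5;print("head",k.sum(),cv2.minEnclosingCircle(W[k][:,:2].astype(np.float32)))
k=abs(W[:,2]-77)<3;print("floor",k.sum(),cv2.minAreaRect(W[k][:,:2].astype(np.float32)) if k.sum() else "",W[k].mean(0))
for lo in range(70,100,3):print(lo,((W[:,2]>=lo)&(W[:,2]<lo+3)).sum())
E
```

```text
block ((538.6829833984375, 144.02687072753906), (50.56324768066406, 50.52299880981445), 64.62541198730469) 95.6883297867752
head 1409 ((540.7596435546875, 143.85568237304688), 17.83818244934082)
floor 714 ((541.27685546875, 143.69869995117188), (35.29874801635742, 19.505155563354492), 67.0509033203125) [541.05845112 143.28768475  77.74707724]
70 38
73 17
76 658
79 103
82 131
85 217
88 1254
91 143
94 3874
97 96
```

View pics/c1z.png

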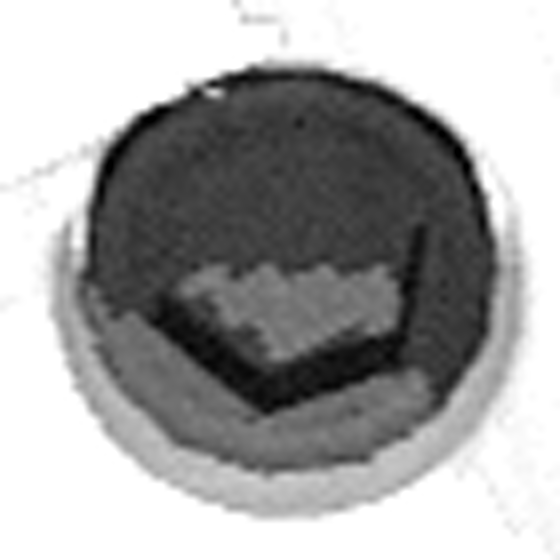

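In the crop the socket rim's near side is clear: corners at (150,312), (265,412), (405,370) and (425,226). Those three hexagon edges give the hexagon angle.

```bash
python3 - <<'E'
from h import *
import pickle
s,p,d=pickle.load(open("c1.pkl","rb"))
uv=np.array([(150,312),(265,412),(405,370),(425,226)])/8+[286-.44,200-.44]
w=ray("wrist",uv,89,s)[:,:2]
print(np.round(w,1))
for a,b in zip(w[:-1],w[1:]):
    e=b-a;print(np.linalg.norm(e),"edge deg mod60",np.degrees(np.arctan2(e[1],e[0]))%60)
# contour of depth-deep region
W=cloud(d,s);m=(W[:,:,2]<86)&(W[:,:,2]>70);m[:200]=0;m[270:]=0;m[:,:290]=0;m[:,350:]=0
c=max(cv2.findContours(m.astype(np.uint8),0,2)[0],key=cv2.contourArea)
q=cv2.approxPolyDP(c,2.0,True)[:,0];print(q.tolist())
h=ray("wrist",q,89,s)[:,:2]
for a,b in zip(h,np.roll(h,-1,0)):
    e=b-a;print(np.round(a,1),np.linalg.norm(e),np.degrees(np.arctan2(e[1],e[0]))%60)
w2=ray("wrist",c[:,0],89,s)[:,:2];print(cv2.minEnclosingCircle(w2.astype(np.float32)))
# same checks of centre in the bore circle at block top from dark/bright mask
print("handle mod60", np.degrees(-0.446)%60)
E
```

```text
[[537.7 133.4]
 [549.  137.9]
 [550.6 149.3]
 [540.7 155.7]]
12.136505140703562 edge deg mod60 21.890635172378747
11.52410222783818 edge deg mod60 21.869606643273926
11.763494539223418 edge deg mod60 27.314963198892485
[[324, 217], [307, 223], [305, 239], [317, 249], [335, 243], [338, 228]]
[530.6 150.4] 11.163951781473058 24.291434684217904
[529.5 139.3] 10.383589269480519 26.84247299466842
[538.2 133.6] 9.932774937276934 23.119683411639993
[547.3 137.5] 11.957796312635313 23.639194537059993
[548.6 149.4] 9.872655707964794 23.981761035558975
[540.6 155.2] 11.144547942137109 25.52389451183285
((539.0320434570312, 144.479248046875), 10.871724128723145)
handle mod60 34.44608233716528
```

```bash
python3 - <<'E'
from h import *
import pickle
s,p,d=pickle.load(open("c1.pkl","rb"))
print("bore",ray("wrist",[[321.8,235.95]],95,s),ray("wrist",[[285.56+55/8,236],[285.56+525/8,236],[321.8,199.56+65/8],[321.8,199.56+518/8]],95,s)[:,:2])
W=cloud(d,s)[130:330,220:420].reshape(-1,3);k=abs(W[:,2]-95.5)<2
P=W[k][:,:2];r=cv2.minAreaRect(P.astype(np.float32));print("block",r)
# same for block bore: from points of top, hole centroid via rect fill
E
```

```text
bore [[539.37855843 144.72198913  95.        ]] [[531.68386285 128.5978695 ]
 [547.13291123 160.82667054]
 [523.58322194 152.31564006]
 [555.86977707 136.79352197]]
block ((539.828857421875, 144.27760314941406), (69.76537322998047, 80.53108215332031), 86.97972869873047)
```

apply_moves:
  linear:
    - [-12, -50, 10]
    - [-24, -100, 10]
    - [-36, -150, 10]
    - [-50, -195, 10]
    - [-65, -240, 10]
    - [-80, -280, 0]
    - [-88.4, -300, -10]
    - [-88.4, -300, -20]
    - [-88.4, -300, -20]
    - [-88.4, -300, -20]
  roll: [0, 0, 0, 0, 0, 0, 0, 0, 0, 0]
  jaw: [1, 1, 1, 1, 1, 1, 1, 1, 1, 1]

```text
time: 5.2
position: [454.1, -154.3, 176.7]
orientation: [0.221, 0.975, 0.0, 0.0]
force: [1.1, -0.6, 0.9]
gripper_width: 85.3
finger_force: 0.0
```

apply_moves:
  linear:
    - [0, 0, -25]
    - [0, 0, -50]
    - [0, 0, -70]
    - [0, 0, -84]
    - [0, 0, -84]
    - [0, 0, -84]
    - [0, 0, -84]
    - [0, 0, -84]
    - [0, 0, -84]
    - [0, 0, -84]
  roll: [0, 0, 0, 0, 0, 0, 0, 0, 0, 0]
  jaw: [1, 1, 1, 1, 1, 0, -1, -1, -1, -1]

```text
time: 6.45
position: [454.1, -154.9, 92.9]
orientation: [0.222, 0.975, 0.0, 0.001]
force: [-0.2, 2.2, 5.7]
gripper_width: 19.4
finger_force: 58.9
```

apply_moves:
  linear:
    - [0, 0, 0]
    - [0, 0, 0]
    - [0, 0, 0]
    - [0, 0, 0]
    - [0, 0, 0]
    - [0, 0, 0]
    - [0, 0, 0]
    - [0, 0, 0]
    - [0, 0, 0]
    - [0, 0, 0]
  roll: [0, 0, 0, 0, 0, 0, 0, 0, 0, 0]
  jaw: [-1, -1, -1, -1, -1, -1, -1, -1, -1, -1]

```text
time: 7.7
position: [454.1, -154.8, 92.9]
orientation: [0.222, 0.975, 0.0, 0.001]
force: [0.7, 0.6, 5.8]
gripper_width: 19.1
finger_force: 58.9
```

```bash
python3 - <<'E'
from h import *
import pickle
s=bot.observe();p,d=bot.snapshot("wrist");pickle.dump((s,p,d),open("g1.pkl","wb"));cv2.imwrite("pics/g1.png",p)
print({k:np.round(v,3) for k,v in s.items()},yaw(s))
E
```

```text
{'time': np.float64(7.7), 'joint_pos': array([-0.354,  0.439,  2.034,  0.   ,  0.668, -1.478]), 'qd': array([ 0.   , -0.001,  0.   , -0.002, -0.   ,  0.001]), 'joint_efforts': array([-7.7000e-01, -4.3036e+01, -1.6304e+01, -3.4800e-01, -2.4200e-01,
        1.1000e-02]), 'position': array([ 454.054, -154.849,   92.863]), 'orientation': array([0.222, 0.975, 0.   , 0.001]), 'force': array([0.735, 0.61 , 5.763]), 'wrist_torque': array([ 0.397, -0.045,  0.079]), 'finger_force': np.float64(58.928), 'gripper_width': np.float64(19.059)} 2.694668891904008
```

View pics/g1.png

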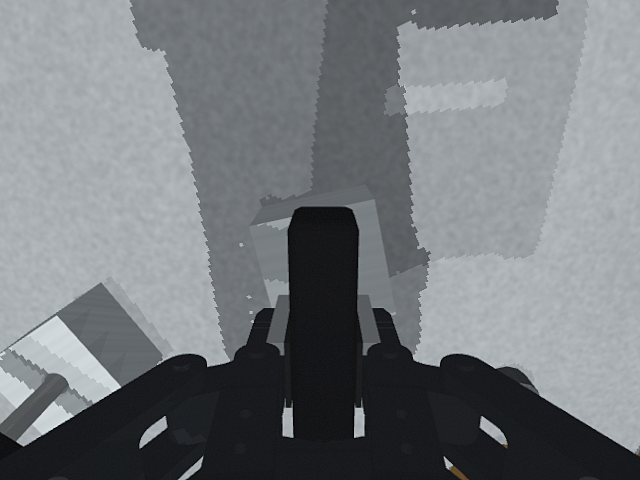

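The handle is held between the pads, far end at about (323,210) and centred near column 323. Now I'll work out the key's offset from the TCP.

```bash
python3 - <<'E'
from h import *
import pickle
s,p,d=pickle.load(open("g1.pkl","rb"))
W=cloud(d,s);M=R.from_quat(s["orientation"]).as_matrix()
L=(W-s["position"])@M   # tool coords
g=p.max(2);m=(g<40)&(W[:,:,2]>122)&(W[:,:,2]<131);m[:195]=0;m[290:]=0;m[:,:280]=0;m[:,370:]=0
q=L[m];print(m.sum(),np.median(W[m][:,2]),"x max",np.percentile(q[:,0],[98,99.5]),"y",np.percentile(q[:,1],[1,99]))
for r in(230,250,270): 
    x=L[r,:,1][m[r]];print(x.min(),x.max(),(x.min()+x.max())/2)
E
```

```text
4880 126.5062064221396 x max [44.77710655 44.99546711] y [-9.99564679  9.10087578]
-10.014161708315905 9.423751107108858 -0.29520530060352357
-10.119268144194976 9.196361351603116 -0.46145339629592996
-10.010476670665739 9.284897118637083 -0.3627897760143277
```

apply_moves:
  linear:
    - [0, 0, 8]
    - [0, 0, 18]
    - [0, 0, 30]
    - [0, 0, 45]
    - [0, 0, 60]
    - [0, 0, 75]
    - [0, 0, 90]
    - [0, 0, 105]
    - [0, 0, 120]
    - [0, 0, 120]
  roll: [0, 0, 0, 0, 0, 0, 0, 0, 0, 0]
  jaw: [-1, -1, -1, -1, -1, -1, -1, -1, -1, -1]

```text
time: 9.0
position: [454.4, -155.2, 213.6]
orientation: [0.222, 0.975, -0.0, 0.001]
force: [-0.7, -0.9, -3.0]
gripper_width: 19.6
finger_force: 59.2
```

```bash
python3 - <<'E'
from h import *
s=bot.observe();print(s["position"],s["force"],s["wrist_torque"],s["gripper_width"],yaw(s))
p,d=bot.snapshot("scene");cv2.imwrite("pics/s2.png",cv2.resize(p[120:340,140:460],(800,550)))
E
```

```text
[ 454.403077   -155.15006961  213.64589468] [-0.74256272 -0.88430801 -2.98482969] [-0.01515737  0.01881072 -0.00790832] 19.59088600919373 2.6948226022674744
```

View pics/s2.png

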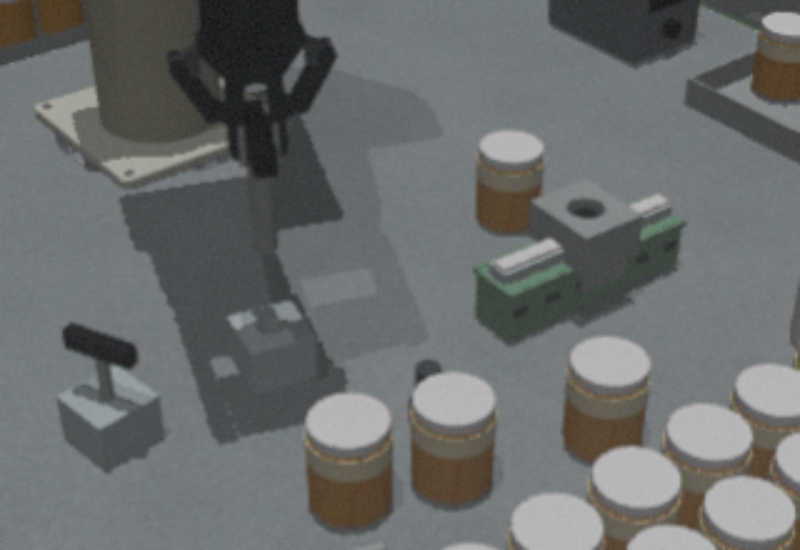

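The key is out and upright in the gripper, shank clear of the stand, and nothing else has moved. Moving over the clamp with the 0.344 rad turn.

apply_moves:
  linear:
    - [5, 20, 0]
    - [15, 55, 0]
    - [27, 95, 0]
    - [40, 140, 0]
    - [53, 185, 0]
    - [66, 230, 0]
    - [78, 270, 0]
    - [84, 293, 0]
    - [86.2, 299.6, -5]
    - [86.2, 299.6, -15]
  roll: [0, 0.04, 0.1, 0.16, 0.22, 0.28, 0.32, 0.344, 0.344, 0.344]
  jaw: [-1, -1, -1, -1, -1, -1, -1, -1, -1, -1]

```text
time: 10.3
position: [539.6, 144.6, 196.4]
orientation: [0.051, 0.999, -0.0, -0.0]
force: [-0.8, -0.1, -3.0]
gripper_width: 18.7
finger_force: 59.5
```

apply_moves:
  linear:
    - [0, 0, 0]
    - [0, 0, 0]
    - [0, 0, 0]
    - [0, 0, 0]
    - [0, 0, 0]
    - [0, 0, 0]
    - [0, 0, 0]
    - [0, 0, 0]
    - [0, 0, 0]
    - [0, 0, 0]
  roll: [0, 0, 0, 0, 0, 0, 0, 0, 0, 0]
  jaw: [-1, -1, -1, -1, -1, -1, -1, -1, -1, -1]

```text
time: 11.55
position: [539.8, 144.8, 197.3]
orientation: [0.051, 0.999, -0.0, -0.0]
force: [-0.5, -0.7, -3.1]
gripper_width: 19.1
finger_force: 59.5
```

```bash
cat >st.py <<'E'
from h import *
s=bot.observe();print(s["time"],np.round(s["position"],2),np.round(s["force"],2),np.round(s["wrist_torque"],3),round(float(s["gripper_width"]),2),"yaw",round(yaw(s),4),np.round(s["joint_pos"][5],2))
E
python3 st.py
```

```text
11.55 [539.77 144.79 197.3 ] [-0.54 -0.69 -3.1 ] [-0.039 -0.004  0.003] 19.07 yaw 3.0388 -1.23
```

apply_moves:
  linear:
    - [0, 0, -5]
    - [0, 0, -10]
    - [0, 0, -15]
    - [0, 0, -18]
    - [0, 0, -20]
    - [0, 0, -21]
    - [0, 0, -22]
    - [0, 0, -23]
    - [0, 0, -24]
    - [0, 0, -24]
  roll: [0, 0, 0, 0, 0, 0, 0, 0, 0, 0]
  jaw: [-1, -1, -1, -1, -1, -1, -1, -1, -1, -1]

```text
time: 12.8
position: [539.8, 144.7, 173.3]
orientation: [0.051, 0.999, -0.0, -0.0]
force: [-0.7, -0.4, -2.9]
gripper_width: 19.3
finger_force: 59.5
```

```bash
python3 st.py
```

```text
12.8 [539.78 144.74 173.27] [-0.68 -0.41 -2.91] [-0.061  0.055 -0.011] 19.3 yaw 3.0388 -1.23
```

Tip is about at the mouth and nothing is touching yet. Going on slowly.

apply_moves:
  linear:
    - [0, 0, -0.5]
    - [0, 0, -1]
    - [0, 0, -1.5]
    - [0, 0, -2]
    - [0, 0, -2.5]
    - [0, 0, -3]
    - [0, 0, -3.5]
    - [0, 0, -4]
    - [0, 0, -4]
    - [0, 0, -4]
  roll: [0, 0, 0, 0, 0, 0, 0, 0, 0, 0]
  jaw: [-1, -1, -1, -1, -1, -1, -1, -1, -1, -1]

```text
time: 14.05
position: [539.8, 144.7, 169.3]
orientation: [0.051, 0.999, -0.0, -0.0]
force: [-0.2, 0.5, -4.0]
gripper_width: 19.1
finger_force: 59.5
```

```bash
python3 st.py
```

```text
14.05 [539.79 144.72 169.33] [-0.24  0.47 -4.02] [-0.048 -0.005  0.01 ] 19.11 yaw 3.0388 -1.23
```

The key is already past the rim with no contact force, so it has entered the hexagon. Continuing to the bottom.

apply_moves:
  linear:
    - [0, 0, -1]
    - [0, 0, -2]
    - [0, 0, -3]
    - [0, 0, -4]
    - [0, 0, -5]
    - [0, 0, -5.5]
    - [0, 0, -6]
    - [0, 0, -6.5]
    - [0, 0, -6.5]
    - [0, 0, -6.5]
  roll: [0, 0, 0, 0, 0, 0, 0, 0, 0, 0]
  jaw: [-1, -1, -1, -1, -1, -1, -1, -1, -1, -1]

```text
time: 15.3
position: [539.8, 144.8, 162.9]
orientation: [0.051, 0.999, 0.0, 0.0]
force: [-1.1, -0.4, -1.3]
gripper_width: 19.0
finger_force: 59.7
```

```bash
python3 st.py
```

```text
15.3 [539.83 144.76 162.92] [-1.07 -0.39 -1.33] [-0.046  0.078  0.001] 19.04 yaw 3.0388 -1.23
```

apply_moves:
  linear:
    - [0, 0, -0.3]
    - [0, 0, -0.6]
    - [0, 0, -0.8]
    - [0, 0, -1]
    - [0, 0, -1]
    - [0, 0, -1]
    - [0, 0, -1]
    - [0, 0, -1]
    - [0, 0, -1]
    - [0, 0, -1]
  roll: [0, 0, 0, 0, 0, 0, 0, 0, 0, 0]
  jaw: [-1, -1, -1, -1, -1, -1, -1, -1, -1, -1]

```text
time: 16.55
position: [540.2, 144.8, 162.8]
orientation: [0.051, 0.999, 0.0, 0.0]
force: [-2.8, -0.8, 8.7]
gripper_width: 19.3
finger_force: 61.0
```

```bash
python3 st.py
```

```text
16.55 [540.17 144.83 162.82] [-2.81 -0.79  8.71] [-0.223  0.631 -0.023] 19.32 yaw 3.0388 -1.23
```

The key is fully home: z stopped at 162.8 with the contact force rising, which matches the 162.9 expected. Now turning clockwise (negative roll).

apply_moves:
  linear:
    - [0, 0, 0.5]
    - [0, 0, 0.5]
    - [0, 0, 0.5]
    - [0, 0, 0.5]
    - [0, 0, 0.5]
    - [0, 0, 0.5]
    - [0, 0, 0.5]
    - [0, 0, 0.5]
    - [0, 0, 0.5]
    - [0, 0, 0.5]
  roll: [-0.03, -0.06, -0.1, -0.15, -0.2, -0.25, -0.3, -0.35, -0.4, -0.4]
  jaw: [-1, -1, -1, -1, -1, -1, -1, -1, -1, -1]

```text
time: 17.8
position: [540.1, 144.6, 162.8]
orientation: [0.249, 0.968, -0.0, 0.0]
force: [-1.2, -2.2, 7.2]
gripper_width: 19.2
finger_force: 61.0
```

```bash
python3 st.py
```

```text
17.8 [540.05 144.64 162.85] [-1.23 -2.22  7.2 ] [-0.36   0.446  0.224] 19.2 yaw 2.638 -0.83
```

apply_moves:
  linear:
    - [0, 0, 0]
    - [0, 0, 0]
    - [0, 0, 0]
    - [0, 0, 0]
    - [0, 0, 0]
    - [0, 0, 0]
    - [0, 0, 0]
    - [0, 0, 0]
    - [0, 0, 0]
    - [0, 0, 0]
  roll: [-0.05, -0.1, -0.15, -0.2, -0.25, -0.3, -0.33, -0.36, -0.36, -0.36]
  jaw: [-1, -1, -1, -1, -1, -1, -1, -1, -1, -1]

```text
time: 19.05
position: [540.0, 144.7, 162.8]
orientation: [0.418, 0.908, -0.0, 0.0]
force: [-2.1, -0.7, 8.1]
gripper_width: 19.3
finger_force: 61.1
```

```bash
python3 st.py
```

```text
19.05 [539.97 144.69 162.85] [-2.11 -0.73  8.14] [-0.292  0.577  0.128] 19.3 yaw 2.2785 -0.47
```

apply_moves:
  linear:
    - [0, 0, 0]
    - [0, 0, 0]
    - [0, 0, 0]
    - [0, 0, 0]
    - [0, 0, 0]
    - [0, 0, 0]
    - [0, 0, 0]
    - [0, 0, 0]
    - [0, 0, 0]
    - [0, 0, 0]
  roll: [-0.01, -0.02, -0.03, -0.04, -0.05, -0.06, -0.07, -0.08, -0.08, -0.08]
  jaw: [-1, -1, -1, -1, -1, -1, -1, -1, -1, -1]

```text
time: 20.3
position: [539.9, 144.7, 162.8]
orientation: [0.454, 0.891, -0.0, 0.0]
force: [-1.3, -0.6, 7.1]
gripper_width: 19.5
finger_force: 61.2
```

```bash
python3 st.py
```

```text
20.3 [539.95 144.71 162.84] [-1.27 -0.6   7.12] [-0.24   0.565  0.224] 19.48 yaw 2.1987 -0.39
```

apply_moves:
  linear:
    - [0, 0, 0]
    - [0, 0, 0]
    - [0, 0, 0]
    - [0, 0, 0]
    - [0, 0, 0]
    - [0, 0, 0]
    - [0, 0, 0]
    - [0, 0, 0]
    - [0, 0, 0]
    - [0, 0, 0]
  roll: [-0.01, -0.02, -0.03, -0.04, -0.05, -0.06, -0.06, -0.06, -0.06, -0.06]
  jaw: [-1, -1, -1, -1, -1, -1, -1, -1, -1, -1]

```text
time: 21.55
position: [540.0, 144.7, 162.8]
orientation: [0.481, 0.877, 0.0, 0.0]
force: [-2.9, -1.0, 7.1]
gripper_width: 19.2
finger_force: 61.2
```

```bash
python3 st.py
```

```text
21.55 [539.95 144.71 162.83] [-2.94 -1.02  7.1 ] [-0.277  0.527  0.19 ] 19.22 yaw 2.1386 -0.33
```

apply_moves:
  linear:
    - [0, 0, 0]
    - [0, 0, 0]
    - [0, 0, 0]
    - [0, 0, 0]
    - [0, 0, 0]
    - [0, 0, 0]
    - [0, 0, 0]
    - [0, 0, 0]
    - [0, 0, 0]
    - [0, 0, 0]
  roll: [-0.01, -0.02, -0.03, -0.04, -0.05, -0.05, -0.05, -0.05, -0.05, -0.05]
  jaw: [-1, -1, -1, -1, -1, -1, -1, -1, -1, -1]

```text
time: 22.8
position: [539.9, 144.7, 162.8]
orientation: [0.502, 0.865, 0.0, 0.0]
force: [-2.6, -0.7, 6.2]
gripper_width: 19.5
finger_force: 61.2
```

```bash
python3 st.py
```

```text
22.8 [539.92 144.74 162.82] [-2.6  -0.67  6.18] [-0.234  0.566  0.242] 19.5 yaw 2.0886 -0.28
```

apply_moves:
  linear:
    - [0, 0, 0]
    - [0, 0, 0]
    - [0, 0, 0]
    - [0, 0, 0]
    - [0, 0, 0]
    - [0, 0, 0]
    - [0, 0, 0]
    - [0, 0, 0]
    - [0, 0, 0]
    - [0, 0, 0]
  roll: [-0.01, -0.02, -0.03, -0.04, -0.05, -0.05, -0.05, -0.05, -0.05, -0.05]
  jaw: [-1, -1, -1, -1, -1, -1, -1, -1, -1, -1]

```text
time: 24.05
position: [539.9, 144.7, 162.8]
orientation: [0.524, 0.852, 0.0, 0.0]
force: [-1.5, -1.0, 7.5]
gripper_width: 19.0
finger_force: 61.2
```

```bash
python3 st.py
```

```text
24.05 [539.93 144.72 162.83] [-1.53 -1.05  7.46] [-0.201  0.577  0.234] 19.02 yaw 2.0386 -0.23
```

apply_moves:
  linear:
    - [0, 0, 0]
    - [0, 0, 0]
    - [0, 0, 0]
    - [0, 0, 0]
    - [0, 0, 0]
    - [0, 0, 0]
    - [0, 0, 0]
    - [0, 0, 0]
    - [0, 0, 0]
    - [0, 0, 0]
  roll: [-0.01, -0.02, -0.03, -0.04, -0.04, -0.04, -0.04, -0.04, -0.04, -0.04]
  jaw: [-1, -1, -1, -1, -1, -1, -1, -1, -1, -1]

```text
time: 25.3
position: [539.9, 144.8, 162.8]
orientation: [0.541, 0.841, -0.0, 0.0]
force: [-2.3, -0.4, 6.3]
gripper_width: 19.1
finger_force: 61.7
```

```bash
python3 st.py
```

```text
25.3 [539.91 144.76 162.84] [-2.27 -0.38  6.32] [-0.17   0.615  0.365] 19.08 yaw 1.9991 -0.19
```

The torque has risen above the friction level, so this is probably the stop. One small step to confirm.

apply_moves:
  linear:
    - [0, 0, 0]
    - [0, 0, 0]
    - [0, 0, 0]
    - [0, 0, 0]
    - [0, 0, 0]
    - [0, 0, 0]
    - [0, 0, 0]
    - [0, 0, 0]
    - [0, 0, 0]
    - [0, 0, 0]
  roll: [-0.01, -0.02, -0.02, -0.02, -0.02, -0.02, -0.02, -0.02, -0.02, -0.02]
  jaw: [-1, -1, -1, -1, -1, -1, -1, -1, -1, -1]

```text
time: 26.55
position: [539.9, 144.8, 162.8]
orientation: [0.549, 0.836, -0.0, 0.0]
force: [-2.4, -0.3, 6.8]
gripper_width: 19.4
finger_force: 62.3
```

```bash
python3 st.py
```

```text
26.55 [539.92 144.76 162.84] [-2.41 -0.27  6.77] [-0.171  0.592  0.514] 19.38 yaw 1.9793 -0.17
```

The stop is reached: torque rises in step with the twist (0.23 → 0.37 → 0.51 N m). Next I'll ease the twist and the downward load, then release and retreat upward.

apply_moves:
  linear:
    - [0, 0, 0.2]
    - [0, 0, 0.4]
    - [0, 0, 0.5]
    - [0, 0, 0.5]
    - [0, 0, 0.5]
    - [0, 0, 0.5]
    - [0, 0, 0.5]
    - [0, 0, 0.5]
    - [0, 0, 0.5]
    - [0, 0, 0.5]
  roll: [0.01, 0.02, 0.03, 0.04, 0.04, 0.04, 0.04, 0.04, 0.04, 0.04]
  jaw: [-1, -1, -1, -1, -1, -1, -1, -0.6, -0.5, -0.4]

```text
time: 27.8
position: [539.8, 144.8, 162.5]
orientation: [0.532, 0.847, 0.0, -0.0]
force: [0.4, -0.2, 0.6]
gripper_width: 25.6
finger_force: 0.0
```

```bash
python3 st.py
```

```text
27.8 [539.77 144.83 162.49] [ 0.42 -0.24  0.55] [-0.038  0.014  0.003] 25.58 yaw 2.0189 -0.21
```

apply_moves:
  linear:
    - [0, 0, 0]
    - [0, 0, 0]
    - [0, 0, 0]
    - [0, 0, 0]
    - [0, 0, 0]
    - [0, 0, 15]
    - [0, 0, 35]
    - [0, 0, 60]
    - [0, 0, 90]
    - [0, 0, 120]
  roll: [0, 0, 0, 0, 0, 0, 0, 0, 0, 0]
  jaw: [0, 0.3, 0.6, 0.6, 0.6, 0.6, 0.6, 0.6, 0.6, 0.6]

```text
time: 29.05
position: [539.8, 144.8, 284.9]
orientation: [0.532, 0.847, 0.0, 0.0]
force: [-0.1, 0.6, -0.4]
gripper_width: 68.6
finger_force: 0.0
```

```bash
python3 - <<'E'
from h import *
s=bot.observe();p,d=bot.snapshot("wrist");t,_=bot.snapshot("scene");u,_=bot.snapshot("top")
W=cloud(d,s);m=(p.max(2)<60)&(W[:,:,2]>185)&(W[:,:,2]<205)&(np.hypot(W[:,:,0]-540,W[:,:,1]-145)<60)
P=W[m];r=cv2.minAreaRect(P[:,:2].astype(np.float32));print(s["time"],"top z",np.median(P[:,2]),r)
A=np.c_[P[:,:2]-P[:,:2].mean(0),np.ones(len(P))];print("tilt",np.linalg.lstsq(A,P[:,2],rcond=None)[0])
o=cv2.imread("pics/top0.png");df=cv2.absdiff(o,u).max(2)
cv2.imwrite("pics/f.png",np.hstack([cv2.resize(p,(400,300)),t[90:390,200:600]]))
E
```

```text
29.05 top z 196.56187325557113 ((539.6265869140625, 144.4160919189453), (19.58643341064453, 89.87773895263672), 25.513486862182617)
tilt [-4.39429014e-04 -8.83927600e-03  1.96403674e+02]
```

View pics/f.png

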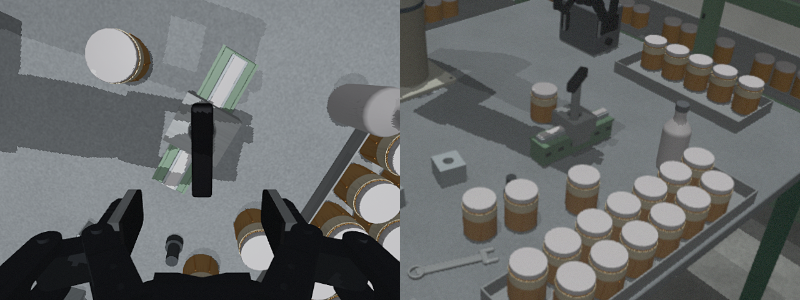

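The key stands upright and fully home (top at 196.5 mm, with the same +0.5 mm reading bias as in the stand). The handle agrees with the turned angle, the gripper is clear, and the neighbouring jars, mister and spare screw are in place. Handing in.

```bash
python3 -c "
from rig import bot
print(bot.close_job())"
```

```text
the job is handed in; nothing more can be done
None
```

I set the larger key fully home in the cap screw, turned the screw clockwise to its stop without forcing it, and let go; the key stands upright in the screw, and the job was handed in at about 29 s.

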